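Snap the fan's control board onto its standoffs

ROBOT

A 7-joint arm with a two-finger parallel gripper is mounted at the origin on the work surface. World frame = base frame: x ahead of the robot, y to its left, z up, the work surface at z = 0. Lengths are in mm, angles in rad, forces in N, time in s.
With the tool pointing down it reaches from about 400 to 875 mm from the base axis. Payload 6.5 kg.
Tool frame: the origin (TCP) lies midway between the tips of the shut fingers; the grasp point (between the pads) lies 19 mm behind it; z points along the fingers, y is the line along which they close (so a half turn about z gives the same grasp; the last joint's range is limited). The gripper opens to 85 mm and grips with 20 to 120 N. Pads are 22 mm wide; open, the fingers measure 114 mm over their backs; the gripper's body (76 mm by 85 mm) begins 54 mm behind the grasp point. The pads swing forward as they close: fully open they stand 13 mm farther back than shut.
Start: joints at [1.28, 0.536, -0.004, 1.538, 0.003, 1.067, -0.071], TCP at [144.889, -633.638, 231.29] pointing down, gripper open.
Joint ranges: [-2.7, 2.7], [-0.37, 2.16], [-1.27, 1.26], [0.24, 2.4], [-1.31, 4.45], [0.19, 1.91], [-2.76, 2.76]. Speed limits (rad/s): [2.39, 2.39, 3.14, 3.14, 3.14, 3.14, 3.14].

INTERFACE

Orientations are given as a unit quaternion [w, x, y, z].
In Python, from station import arm, gripper_to, snapshot, camera_model gives the robot as it stands. Calls block until the motion is done:
- arm.move_ptp(position, orientation): joint-space move of the TCP to a pose.
- arm.move_linear(position, velocity=150, frame=None): straight line of the TCP; frame=None keeps the orientation; velocity is the mean speed in mm/s.
- arm.goto_joints(angles): joint-space move.
- gripper_to(opening, f_grip=None): opening from 0.0 (shut) to 1.0 (fully open); f_grip is the grip in N (None keeps the last); returns when the fingers have stopped.
- arm.wait(seconds).
- arm.inverse_kinematics(position, orientation): joint angles nearest the present ones, or None.
- arm.state(): the state.
- snapshot(name): name is "side" or "top"; returns the picture (384x512x3 uint8, blue, green, red); there is no depth.
- camera_model(name): a dict with "fx", "fy", "cx", "cy" (pixels), "xyz" and "orientation" of the camera in the world. Camera axes: x right, y down, z forward; pixel columns grow to the right and rows downward; lengths in mm; the calibration is good to about 2 mm. A picture is of the moment at which its call begins. camera_model takes no time and is no camera call.
A pose or a line that the arm cannot do raises arm.IKError and nothing moves.
- arm.finish_job(): hands the job in; it is judged then, once.
The state is a dict: "time_s": time; "joints": joint angles; "dq": joint speeds; "effort": joint torques, N m; "position": TCP position; "ee_rot": TCP orientation; "force": force on the tool from outside, world axes, zero at the start; "torque": the same for the moment, N m; "gripper_width": opening from 0.0 (shut) to 1.0 (fully open); "finger_force": force on a finger pad.
Only numpy, scipy, OpenCV 4.12 (cv2) and the standard library are available. Lean on these libraries where they do the work, as an engineer would, in place of code of your own. Each camera call takes 0.05 s, during which the arm holds its last target. There are 200 camera calls.

TASK

Put the fan's control box back together: lift the circuit board by its transformer and lay it in the open red housing with its four holes over the four white snap standoffs. Then press it down near the standoffs, evenly enough that it stays nearly level, until it has clicked fully home on all four; press firmly but gently, not everything down in one go, because the plate under the standoffs floats on soft rubber buffers that tear under too much load. Leave the other things on the bench as they are.

Things in the scene. Friction and masses are not known exactly. Their poses are not given: they have to be found in the camera images.
- housing: Open red plastic back shell of a pedestal fan's control box, open side up, fixed on the bench: a tray 200 (its x) x 140 mm (y), floor 4 mm, walls 4 mm thick and 40 mm high, a 44 x 56 x 30 mm column socket sticking out at its -x end, a thin 36 mm screw boss in each inner corner. Origin: centre of its underside. Four white nylon snap standoffs: the pair at +x 72 mm apart, the pair at -x 56 mm.
- board: Green circuit board 140 (its x) x 96 mm (y), 3 mm thick, 200 to 290 g, parts side up, flat on the bench. Origin: centre of its underside. Four 8 mm through holes, the pair at its +x end (the end with a grey terminal block) 72 mm apart, at -x 56 mm, as the standoffs are: it goes in with its x along the housing's x. It cracks if tilted over 10 degrees on the standoffs.
- chassis (a joint): Height of the dark steel chassis plate (158 x 106 x 2 mm, its top 18 mm above the bench) that carries the standoffs in the housing. It floats on four soft black rubber buffers: 0 m unloaded, negative as it sinks, so under a pressing finger the standoffs give way and tilt by several mm and spring back; home is not a fixed height. Over 25 N in all, the board's weight included (7 mm down), tears the buffers.
- transformer (a point): Centre of the top of the steel transformer at the middle of the board, 37 mm above the board's underside, axes as the board's: 40 mm (x) x 34 mm (y), 34 mm high. Grip it across its 34 mm. To either side of it in y the board is bare for 16 mm each way in x; four parts up to 12 mm high stand at x 16 to 32 mm and -32 to -16 mm, more than 27 mm off the board's centre line.
- wide_end (a point): On the board's upper face, midway between the two holes that are 72 mm apart, at (48, 0, 3) mm in its frame. The strip x 34 to 62 mm is bare between these holes: press here, beside either hole. Beyond it the terminal block, 10 mm high and 50 mm long, stands along the edge (x 62 to 70 mm).
- narrow_end (a point): On the board's upper face, midway between the two holes that are 56 mm apart, at (-48, 0, 3) mm in its frame. The strip x -62 to -34 mm is bare between these holes: press here, beside either hole.
- post0 (a point): Standoff 0: centre of its shoulder, on which the board rests when home, at (48, 36, 28) mm in the housing's frame while unloaded, axes as the housing's. The shoulder is 13 mm wide, 10 mm above the chassis plate; above it a 6 mm core and two springy barbs (to +x and -x) form an arrow head, 11.5 mm wide at 5 mm above the shoulder, narrowing to a 6 mm tip 11 mm above it.
- hole0 (a point): Centre of the hole that goes over standoff 0, on the board's underside, at (48, 36, 0) mm in the board's frame, axes as the board's.
- post1 (a point): Standoff 1: centre of its shoulder, on which the board rests when home, at (48, -36, 28) mm in the housing's frame while unloaded, axes as the housing's. A hole laid over the tips rests 6 to 8.5 mm above the shoulder.
- hole1 (a point): Centre of the hole that goes over standoff 1, on the board's underside, at (48, -36, 0) mm in the board's frame, axes as the board's.
- post2 (a point): Standoff 2: centre of its shoulder, on which the board rests when home, at (-48, 28, 28) mm in the housing's frame while unloaded, axes as the housing's. A press midway between the two of one end takes 14 to 20 N until both snap home under their barbs, beside one of them somewhat less; more if the board is also shoved sideways. At the click the load drops.
- hole2 (a point): Centre of the hole that goes over standoff 2, on the board's underside, at (-48, 28, 0) mm in the board's frame, axes as the board's.
- post3 (a point): Standoff 3: centre of its shoulder, on which the board rests when home, at (-48, -28, 28) mm in the housing's frame while unloaded, axes as the housing's. All four at once, pushed at the middle, need more than the buffers may take.
- hole3 (a point): Centre of the hole that goes over standoff 3, on the board's underside, at (-48, -28, 0) mm in the board's frame, axes as the board's.
- screwdriver: Screwdriver with a black handle, 190 mm long, about 28 mm thick, lying along its x between the board's and the housing's places; leave it alone. Origin: under its middle.
- capacitor: Black motor capacitor, 46 x 20 x 30 mm, standing on the bench; leave it alone. Origin: centre of its underside.
- mug: White mug, 74 mm across, 85 mm high; leave it alone. Origin: centre of its underside.
- tape: Roll of black tape lying flat, 96 mm across, 24 mm high; leave it alone. Origin: centre of its underside.
- screw_tray: Aluminium tray of screws, 90 x 130 x 22 mm; leave it alone. Origin: centre of its underside.

How it is judged:
By the outcome, as a careful person would: the job done as asked, in the order asked, and still so for the second after the job is handed in, with the robot touching nothing.
It also fails if it takes over 72 s, if anything falls off the work surface, if the arm or the gripper's body presses on something with over 40 N, if the wrist force passes 120 N, or if a joint passes its speed limit or range.

## Working session

There is one attempt and no reset: what is moved stays moved. The work goes in short steps, each a Python script; the robot and the scene stay as the last script left them, time stands still between calls to the robot, and variables do not carry over. Pictures are saved under pics/ and viewed, at most 10 in all, crops included, and the job is handed in when it is done.

```bash
ls; mkdir -p pics
python3 - <<'E'
from station import *
import cv2
for n in("side","top"):
    cv2.imwrite(f"pics/{n}0.png",snapshot(n)); print(n,camera_model(n))
print(arm.state())
E
```

```text
pics
side {'fx': 347.3305370125517, 'fy': 347.3305370125517, 'cx': 258.7897536165097, 'cy': 191.336446645822, 'xyz': array([114.33480267, 404.30418058, 778.24082444]), 'orientation': array([ 0.11986719, -0.33635934,  0.88117939, -0.30986632])}
top {'fx': 487.8875727955954, 'fy': 487.8875727955954, 'cx': 242.65187361588727, 'cy': 187.3660717598465, 'xyz': array([ 387.25130999,  -32.83745679, 1423.73848468]), 'orientation': array([ 0.03478652, -0.70268559,  0.70997107, -0.03104734])}
{'time_s': 0.1, 'joints': array([ 1.27977354,  0.53715388, -0.00441626,  1.53879022,  0.00260324,
        1.06729065, -0.07118848]), 'dq': array([ 0.00026335, -0.00179792, -0.00185968, -0.00232959, -0.00098972,
        0.00071396,  0.00048231]), 'effort': array([ 2.01194904e-03, -5.84572864e+01,  1.05138782e+00, -2.59779561e+01,
        1.25497975e-02,  4.64614874e-03,  1.40270959e-05]), 'position': array([ 144.74785266, -633.08050607,  230.4535761 ]), 'ee_rot': array([-8.02768934e-04,  9.93684476e-01,  1.12207362e-01, -1.58421690e-04]), 'force': array([ 0.15344187, -0.59922198,  0.46720373]), 'torque': array([-0.00175424, -0.04886767, -0.00322212]), 'finger_force': 0.0, 'gripper_width': 1.0007143732602595}
```

View pics/top0.png

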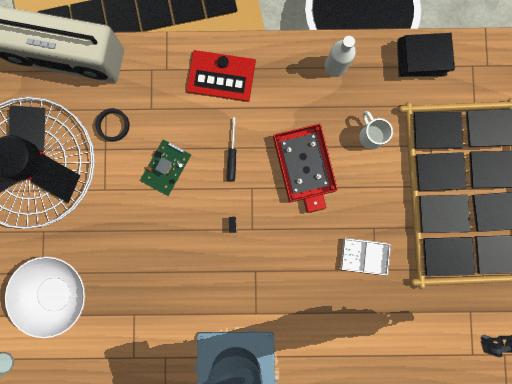

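View pics/side0.png

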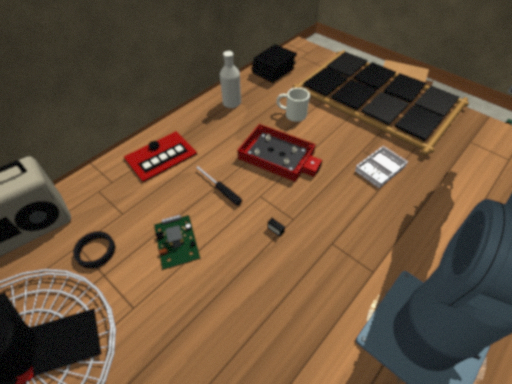

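The top view shows the board at about px (166,167), the housing at (305,162) with its socket at (316,203), and the screwdriver between them at (232,150). I'll take a zoomed composite and first masks next.

```bash
cat > h.py <<'E'
from station import *
import cv2, numpy as np
from scipy.spatial.transform import Rotation as R
from scipy.optimize import least_squares
def Rq(q): return R.from_quat(np.r_[q[1:],q[0]])
def cast(n,px,z):
    c=camera_model(n); px=np.atleast_2d(px).astype(float)
    d=np.c_[(px[:,0]-c['cx'])/c['fx'],(px[:,1]-c['cy'])/c['fy'],np.ones(len(px))]
    d=Rq(c['orientation']).apply(d); return c['xyz']+d*((z-c['xyz'][2])/d[:,2])[:,None]
def proj(n,P):
    c=camera_model(n); p=Rq(c['orientation']).inv().apply(np.atleast_2d(P)-c['xyz'])
    return np.c_[c['fx']*p[:,0]/p[:,2]+c['cx'],c['fy']*p[:,1]/p[:,2]+c['cy']]
def avg(n,k=4): return np.mean([snapshot(n) for _ in range(k)],0).astype(np.uint8)
def rect(n,img,mask,z):
    cs=cv2.findContours(mask,cv2.RETR_EXTERNAL,cv2.CHAIN_APPROX_NONE)[0]
    c=max(cs,key=cv2.contourArea)[:,0]
    w=cast(n,c,z)[:,:2].astype(np.float32); return cv2.minAreaRect(w),c
E
python3 - <<'E'
from h import *
tiles=[]
for n,cs in(("top",((166,167),(305,165))),("side",((178,242),(278,154)))):
    im=avg(n); cv2.imwrite(f"pics/{n}_avg.png",im)
    tiles.append(np.hstack([cv2.resize(im[y-36:y+36,x-48:x+48],(400,300),interpolation=cv2.INTER_CUBIC) for x,y in cs]))
    h=cv2.cvtColor(im,cv2.COLOR_BGR2HSV)
    g=cv2.inRange(h,(45,80,30),(85,255,255)); g=cv2.morphologyEx(g,cv2.MORPH_CLOSE,np.ones((3,3)))
    r=cv2.inRange(h,(0,140,60),(8,255,255))|cv2.inRange(h,(172,140,60),(180,255,255))
    x0,y0=cs[1]; m=np.zeros_like(r); m[y0-45:y0+45,x0-60:x0+60]=255
    print(n,rect(n,im,g,3)[0],rect(n,im,r&m,40)[0])
cv2.imwrite("pics/z.png",np.vstack(tiles))
E
```

```text
top ((582.0767211914062, 201.13693237304688), (93.81554412841797, 138.4676513671875), 60.84574508666992) ((567.5147705078125, -208.2196044921875), (241.56370544433594, 144.14755249023438), 12.848936080932617)
side ((582.5084838867188, 204.56053161621094), (90.28072357177734, 133.5895233154297), 61.27895736694336) ((561.8873291015625, -192.5264892578125), (247.1119842529297, 169.99664306640625), 13.200735092163086)
```

View pics/z.png

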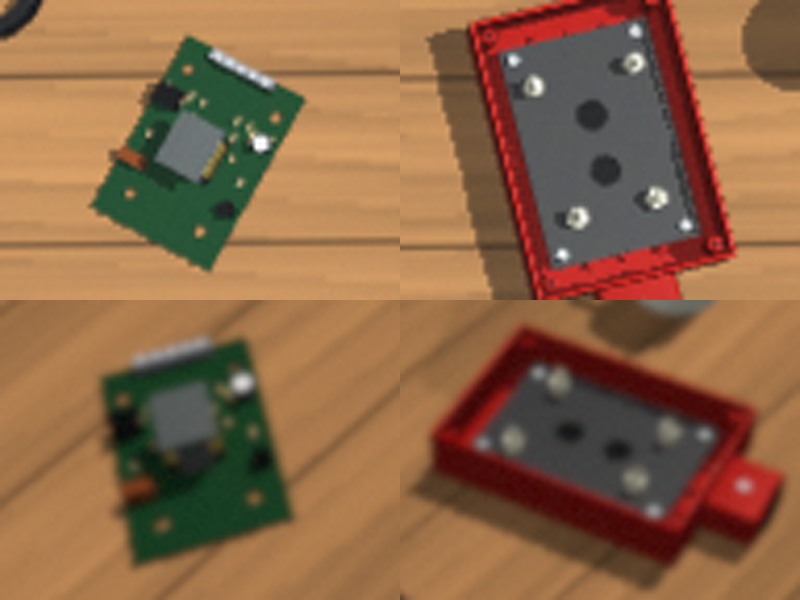

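The composite shows terminal-block end up-right (holes at tile px (188,70),(276,118), narrow pair (130,194),(200,232)). Cream standoffs are at (535,86),(634,62) for the wide pair and (577,218),(656,197) for the narrow pair, with the socket at -x toward the robot. Next I'll refine these centroids and fit poses.

```bash
cat >> h.py <<'E'
H=np.array([[48,36],[48,-36],[-48,28],[-48,-28]],float)
def fit(P,M=H):
    a=np.arctan2(*np.sum([[m[0]*p[1]-m[1]*p[0],m@p] for m,p in zip(M-M.mean(0),P-P.mean(0))],0))
    r=np.array([[np.cos(a),-np.sin(a)],[np.sin(a),np.cos(a)]])
    t=P.mean(0)-r@M.mean(0); return t,a,np.linalg.norm(P-(M@r.T+t),axis=1)
def cen(W,p,rad):
    x,y=np.round(p).astype(int); w=W[y-rad:y+rad+1,x-rad:x+rad+1].astype(float)
    w=np.clip(w-np.median(w)-.25*(w.max()-np.median(w)),0,None)
    yy,xx=np.mgrid[-rad:rad+1,-rad:rad+1]; return np.array([x+(w*xx).sum()/w.sum(),y+(w*yy).sum()/w.sum()])
E
python3 - <<'E'
from h import *
def run(n,hb,po,zs):
    im=cv2.imread(f"pics/{n}_avg.png").astype(float)
    red=im[:,:,2]-im[:,:,1]; lum=im[:,:,1]
    hp=np.array([cen(red,p,2) for p in hb]); pp=np.array([cen(lum,p,3) for p in po])
    print(n,np.round(pp-po,1).tolist(),np.round(hp-hb,1).tolist())
    print('board',fit(cast(n,hp,3)[:,:2]))
    for z in zs: print('post',z,fit(cast(n,pp,z)[:,:2]))
k=96/400
T=lambda o,l:np.array(o)+np.array(l)*k-.4
run("top",T((118,131),[(188,70),(276,118),(130,194),(200,232)]),T((257,129),[(135,86),(234,62),(177,218),(256,197)]),(31,))
run("side",T((130,206),[(120,397-300),(210,368-300),(163,525-300),(255,498-300)]) ,T((230,118),[(159,82),(270,132),(113,140),(236,181)])[[2,0,3,1]],(31,))
E
```

```text
top [[0.3, -0.1], [0.7, -0.2], [0.9, -0.2], [0.6, 0.0]] [[-0.1, -0.1], [-0.1, -0.1], [-0.1, -0.2], [-0.1, -0.2]]
board (array([581.87166381, 201.17900623]), np.float64(-0.5093929761005127), array([0.24427751, 0.24012597, 0.28242377, 0.29304848]))
post 31 (array([ 588.13165709, -207.27854572]), np.float64(0.22398782516519405), array([0.46957923, 0.13162912, 0.40852723, 0.87037389]))
side [[-0.4, -0.2], [-0.5, -0.4], [0.1, -0.4], [-0.1, -0.4]] [[0.6, 0.7], [-1.4, -1.7], [-0.1, -0.2], [-0.2, -0.2]]
board (array([587.42240811, 206.20612094]), np.float64(-0.4081248555862782), array([ 8.74729374, 10.12934107,  0.09042775,  5.9261783 ]))
post 31 (array([ 588.10731451, -200.34470702]), np.float64(0.22772322837861764), array([0.74741642, 1.15493709, 1.33973708, 0.60929432]))
```

```bash
cat >> h.py <<'E'
def quat(a,half=0):
    q=(R.from_euler('z',a+half*np.pi)*R.from_euler('x',np.pi)).as_quat(); return np.r_[q[3],q[:3]]
def st(m=''):
    s=arm.state(); y=Rq(s['ee_rot']).as_matrix()[:,0]
    print(m,'t%.1f'%s['time_s'],s['position'].round(1),'yaw%.3f'%np.arctan2(y[1],y[0]),'F',s['force'].round(1),'w%.3f'%s['gripper_width'],'ff%.1f'%s['finger_force']); return s
B=(581.9,201.2,-0.5094); P=(588.1,-207.3,0.224)
E
python3 - <<'E'
from h import *
for h in (0,1):
    for p,z in((B,10),(B,150),(P,45),(P,150)):
        q=arm.inverse_kinematics([p[0],p[1],z],quat(p[2],h)); print(h,z,None if q is None else np.round(q,2))
E
```

```text
0 10 [-0.26  0.79 -0.2   1.73  0.24  0.65 -2.68]
0 150 [-0.78  0.63  0.54  1.72 -0.4   0.9  -2.16]
0 45 [ 0.4   0.74 -0.19  1.71  0.2   0.71 -1.24]
0 150 [ 0.43  0.6  -0.24  1.67  0.17  0.9  -1.21]
1 10 [-0.06  0.84 -0.5   1.72  0.56  0.73  0.22]
1 150 [ 0.29  0.85 -1.09  1.66  0.82  1.15  0.05]
1 45 [ 0.72  0.84 -0.67  1.69  0.66  0.85  1.56]
1 150 [ 0.77  0.7  -0.74  1.64  0.54  1.01  1.65]
```

Run:
```python
from h import *
gripper_to(1.0,40)
arm.move_ptp([B[0],B[1],150],quat(B[2],1)); st('hover')
arm.move_linear([B[0],B[1],30],150); arm.move_linear([B[0],B[1],11],60); st('down')
gripper_to(0.0,40); s=st('grip')
arm.move_linear([*s['position'][:2],40],60); arm.wait(.2); st('lift')
cv2.imwrite("pics/lift.png",np.hstack([snapshot('top')[110:230,90:250],snapshot('side')[170:290,100:260]]).repeat(2,0).repeat(2,1))
```

```text
hover t4.0 [582.2 200.3 149.9] yaw2.631 F [-0.2 -0.9 -1.1] w0.998 ff0.0
down t5.4 [581.6 201.1  10.6] yaw2.632 F [0.  0.7 0.3] w0.996 ff0.0
grip t6.0 [582.2 201.6  11.4] yaw2.632 F [ 0.2 -0.3  2.5] w0.390 ff42.2
lift t6.8 [582.  201.4  39.6] yaw2.632 F [-0.   0.2 -1.8] w0.388 ff41.7
```

View pics/lift.png

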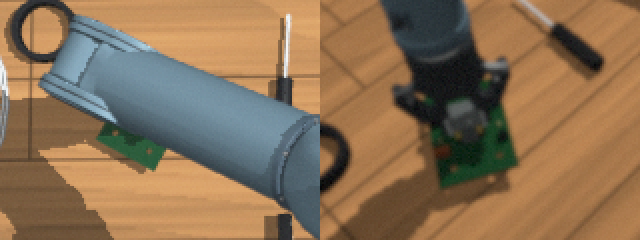

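The board hangs level in the grip, and in the side crop both narrow-end holes are visible. I'll carry it over the housing and look there.

Run:
```python
from h import *
s=arm.state(); arm.move_linear([*s['position'][:2],150],200)
arm.move_ptp([P[0],P[1],150],quat(P[2],1)); arm.move_linear([P[0],P[1],75],120); arm.wait(.3); s=st('over')
a,b=avg('top'),avg('side'); cv2.imwrite("pics/ov_top.png",a); cv2.imwrite("pics/ov_side.png",b)
t=lambda im,x,y:cv2.resize(im[y-36:y+36,x-48:x+48],(400,300),interpolation=cv2.INTER_CUBIC)
cv2.imwrite("pics/ov.png",np.hstack([t(a,305,165),t(b,278,144)]))
```

```text
over t10.2 [ 588.4 -207.4   75.6] yaw-2.918 F [-0.2  0.1 -2.4] w0.394 ff41.7
```

View pics/ov.png

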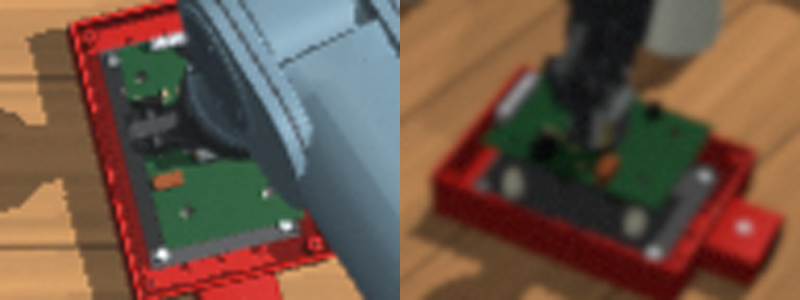

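The top crop shows holes 0, 2 and 3 at tile px (139,77), (186,212) and (266,193). The board is over the opening with its terminal block toward the housing's +x. I'll compare hole positions with where the posts are.

Run:
```python
from h import *
im=cv2.imread("pics/ov_top.png").astype(float)
W=im[:,:,2]-im[:,:,1]; k=96/400
h=np.array([(139,77),(186,212),(266,193)])*k+(257,129)-.4
hp=np.array([cen(W,p,2) for p in h]); print((hp-h).round(2).tolist())
M=H[[0,2,3]]
for pts in(h,hp): print('held board',fit(cast('top',pts,66)[:,:2],M))
# housing pose, old picture: posts (eyeball / centroid variants) and red rim/plate
im=cv2.imread("pics/top_avg.png"); f=im.astype(float)
po=np.array([(135,86),(234,62),(177,218),(256,197)])*k+(257,129)-.4
yel=f[:,:,2]-f[:,:,0]   # cream vs grey/white
for nm,Wt,rad in(('lum',f[:,:,1],2),('lum3',f[:,:,1],3),('R',f[:,:,2],3)):
    pp=np.array([cen(Wt,p,rad) for p in po]); print(nm,fit(cast('top',pp,31)[:,:2]))
print('eye',fit(cast('top',po,31)[:,:2]))
# screws on plate (bright white)
hsv=cv2.cvtColor(im,cv2.COLOR_BGR2HSV)
g=cv2.inRange(hsv,(0,0,60),(180,60,255)); m=np.zeros_like(g); m[125:205,270:340]=255
r,c=rect('top',im,g&m,20); print('plate',r)
red=cv2.inRange(hsv,(0,140,60),(8,255,255))|cv2.inRange(hsv,(172,140,60),(180,255,255))
r2,c2=rect('top',im,red&m,40)
# rim without socket: use contour points; project to housing axes
t,a=np.array(P[:2]),P[2]; ra=np.array([[np.cos(a),-np.sin(a)],[np.sin(a),np.cos(a)]])
mm=np.zeros_like(g); mm[110:220,260:350]=255
_,c2=rect('top',im,red&mm,40)
q=(cast('top',c2,40)[:,:2]-t)@ra
s=abs(q[:,0])<60; 
for sg in(1,-1): v=q[s&(q[:,1]*sg>0),1]; print('rim y',sg,np.median(v).round(1))
e=q[(q[:,0]>60)&(abs(q[:,1])<50),0]; print('rim +x',np.median(e).round(1))
e=q[(q[:,0]<-60)&(abs(q[:,1])>34)&(abs(q[:,1])<60),0]; print('rim -x',np.median(e).round(1))
```

```text
[[0.41, -0.04], [0.22, -0.13], [0.64, -0.6]]
held board (array([ 587.58034497, -206.58995897]), np.float64(0.22475237954296315), array([0.31455184, 0.4031009 , 0.31627035]))
held board (array([ 588.35192795, -207.65274421]), np.float64(0.23261799971629737), array([0.22062051, 0.552278  , 0.44969543]))
lum (array([ 588.19491536, -207.8092796 ]), np.float64(0.22286659010452065), array([0.55448819, 0.168038  , 0.60738017, 0.85553556]))
lum3 (array([ 588.13165709, -207.27854572]), np.float64(0.22398782516519405), array([0.46957923, 0.13162912, 0.40852723, 0.87037389]))
R (array([ 588.12692071, -207.26986385]), np.float64(0.22414204978333835), array([0.4834507 , 0.134592  , 0.41265199, 0.86833851]))
eye (array([ 587.87597818, -205.49734154]), np.float64(0.21959656109486314), array([1.17282995, 0.24632244, 0.82410706, 1.15365706]))
plate ((587.965087890625, -206.22283935546875), (155.82232666015625, 105.97533416748047), 12.886366844177246)
rim y 1 73.8
rim y -1 -67.0
rim +x 99.0
rim -x -98.8
```

```bash
cat >> h.py <<'E'
def F(n=5):
    S=[]
    for _ in range(n): arm.wait(.02); S.append(arm.state())
    return (np.mean([s['force'] for s in S],0),np.mean([s['torque'] for s in S],0),np.mean([s['position'] for s in S],0))
E
python3 - <<'E'
from h import *
x,y=587.8,-206.6
arm.move_linear([x,y,56],60,frame=quat(P[2],1)); arm.wait(.3); f0,t0,_=F(10); print(f0.round(2),t0.round(3))
for z in np.arange(53,43,-1.):
    arm.move_linear([x,y,z],20); f,t,p=F(); print(z,p.round(2),(f-f0).round(2),(t-t0).round(3))
    if f[2]-f0[2]>3.5: break
st()
E
```

```text
[ 0.    0.19 -2.38] [-0.008  0.013 -0.   ]
53.0 [ 587.73 -206.58   52.88] [ 0.22 -0.1   0.45] [ 0.    -0.023  0.006]
52.0 [ 587.79 -206.58   51.98] [-0.05 -0.17 -0.14] [-0.001 -0.013 -0.01 ]
51.0 [ 587.77 -206.61   50.96] [0.1  0.14 0.24] [ 0.019 -0.024  0.014]
50.0 [ 587.82 -206.59   49.98] [ 0.07  0.08 -0.12] [ 0.009 -0.032 -0.015]
49.0 [ 587.97 -206.53   49.09] [ 0.97 -0.18  1.02] [ 0.047 -0.129  0.004]
48.0 [ 588.1  -206.46   48.19] [1.56 0.51 1.9 ] [ 0.155 -0.27  -0.008]
47.0 [ 588.2  -206.39   47.26] [1.7  0.32 2.92] [ 0.235 -0.497 -0.001]
46.0 [ 588.29 -206.35   46.3 ] [2.47 1.48 3.93] [ 0.374 -0.682 -0.01 ]
 t14.2 [ 588.3 -206.3   46.3] yaw-2.917 F [2.6 1.  1.6] w0.389 ff42.2
```

Run:
```python
from h import *
f0=np.array([0,.19,-2.38]); t0=np.array([-.008,.013,0])
x,y=588.6,-206.2
arm.move_linear([x,y,50],60,frame=quat(P[2],1)); arm.wait(.2)
z=49.
while z>44:
    arm.move_linear([x,y,z],20); f,t,p=F(); d=f-f0
    print(z,round(x,2),round(y,2),p.round(2),d.round(2),(t-t0).round(3))
    if d[2]>4.5: break
    if np.hypot(*d[:2])>.5: x,y=np.array([x,y])+.3*np.clip(d[:2],-2,2)
    z-=.6 if np.hypot(*d[:2])<1.5 else 0.2
st()
```

```text
49.0 588.6 -206.2 [ 588.34 -206.27   48.79] [0.05 0.06 0.29] [ 0.032 -0.022 -0.005]
48.4 588.6 -206.2 [ 588.54 -206.21   48.35] [ 0.16 -0.03  0.32] [ 0.027 -0.031 -0.019]
47.8 588.6 -206.2 [ 588.66 -206.18   47.83] [ 0.73 -0.26  0.28] [ 0.021 -0.042  0.007]
47.199999999999996 588.82 -206.28 [ 588.84 -206.22   47.25] [ 0.21 -0.07  1.44] [ 0.049  0.021 -0.008]
46.599999999999994 588.82 -206.28 [ 588.87 -206.21   46.71] [-0.35  0.2   2.11] [0.098 0.066 0.028]
45.99999999999999 588.82 -206.28 [ 588.9  -206.2    46.15] [-0.84  0.56  3.89] [0.141 0.137 0.018]
45.39999999999999 588.57 -206.11 [ 588.82 -206.12   45.62] [-0.63  0.38  5.1 ] [0.093 0.057 0.027]
 t17.0 [ 588.8 -206.1   45.6] yaw-2.918 F [-1.1  0.9  3.1] w0.390 ff42.3
```

Contact now starts at about TCP z 47.4, so the underside is about 36 mm up, inside the expected 34–36.5 mm, and the side forces are small. The holes are over all the tips, so I'll release and look.

Run:
```python
from h import *
arm.move_linear([588.7,-206.15,46.9],20); arm.wait(.2); s=st('unload')
gripper_to(1.0,20); arm.wait(.2); st('open')
arm.move_linear([588.7,-206.15,130],150); arm.move_linear([470,-330,200],300); arm.wait(.1); st()
a,b=avg('top'),avg('side'); cv2.imwrite("pics/rel_top.png",a); cv2.imwrite("pics/rel_side.png",b)
t=lambda im,x,y:cv2.resize(im[y-36:y+36,x-48:x+48],(400,300),interpolation=cv2.INTER_CUBIC)
cv2.imwrite("pics/rel.png",np.hstack([t(a,305,165),t(b,278,148)]))
```

```text
unload t17.5 [ 588.7 -206.2   46.8] yaw-2.918 F [ 1.   0.8 -0.2] w0.392 ff41.8
open t18.2 [ 588.7 -206.1   46.9] yaw-2.918 F [-0.7 -0.2  0.1] w0.997 ff0.0
 t19.8 [ 470.9 -327.7  199.3] yaw-2.914 F [-0.6 -0.   0.4] w1.000 ff0.0
```

View pics/rel.png

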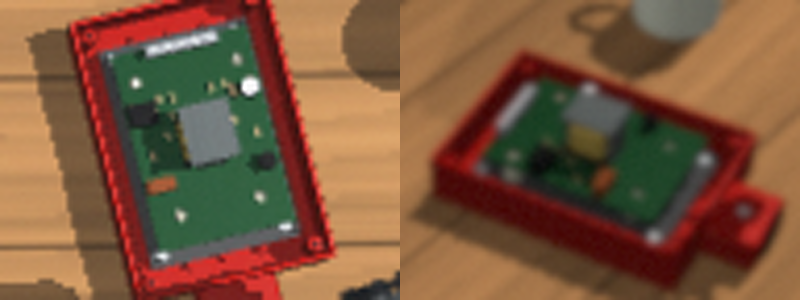

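All four cream tips show in their holes, at tile px (136,83), (237,60), (181,215) and (259,196), and the board lies level. Now I'll press beside each standoff with the fingers shut, watching the force for the click.

```bash
cat >> h.py <<'E'
BP=np.array([588.7,-206.15]); A=.224; RA=np.array([[np.cos(A),-np.sin(A)],[np.sin(A),np.cos(A)]])
def press(u,v,zs=44.,fmax=19.,ztouch=None,step=.5):
    xy=BP+RA@np.array([u,v]); arm.move_linear([*xy,zs],120,frame=quat(A,1)); arm.wait(.15)
    f0=F(6)[0]; z=zs; pk=0; L=[]; res='floor'; drop=0
    while z>22:
        z-=step; arm.move_linear([*xy,z],25); f,t,p=F(2); fz=(f-f0)[2]; L.append((round(p[2],1),round(fz,1)))
        pk=max(pk,fz)
        if ztouch and fz>ztouch: res='touch';break
        if fz>fmax: res='MAX';break
        if pk>5 and fz<pk-2.5: res='click';break
    print(u,v,res,'peak%.1f'%pk,'lat',(f-f0)[:2].round(1)); print(L); return res
def up(z=60.):
    p=arm.state()['position']; arm.move_linear([*p[:2],z],120)
E
python3 - <<'E'
from h import *
gripper_to(0.0,20)
xy=BP+RA@np.array([48,14]); arm.move_ptp([*xy,110],quat(A,1)); st()
press(48,14); up(50); st()
E
```

```text
t21.9 [ 632.  -183.6  110.2] yaw-2.919 F [ 0.9 -1.   0.6] w-0.004 ff0.0
48 14 click peak17.7 lat [-0.   0.7]
[(np.float64(43.6), np.float64(0.1)), (np.float64(42.9), np.float64(-0.2)), (np.float64(42.5), np.float64(0.5)), (np.float64(42.0), np.float64(0.3)), (np.float64(41.5), np.float64(-0.2)), (np.float64(41.0), np.float64(0.4)), (np.float64(40.5), np.float64(0.0)), (np.float64(40.0), np.float64(-0.8)), (np.float64(39.5), np.float64(-0.6)), (np.float64(39.0), np.float64(-0.8)), (np.float64(38.5), np.float64(-0.3)), (np.float64(38.1), np.float64(0.7)), (np.float64(37.6), np.float64(1.0)), (np.float64(37.1), np.float64(1.7)), (np.float64(36.7), np.float64(2.6)), (np.float64(36.2), np.float64(3.9)), (np.float64(35.7), np.float64(5.1)), (np.float64(35.3), np.float64(5.3)), (np.float64(34.9), np.float64(6.4)), (np.float64(34.5), np.float64(6.7)), (np.float64(34.1), np.float64(7.5)), (np.float64(33.8), np.float64(8.1)), (np.float64(33.4), np.float64(9.1)), (np.float64(33.0), np.float64(9.6)), (np.float64(32.6), np.float64(10.6)), (np.float64(32.2), np.float64(10.5)), (np.float64(31.8), np.float64(11.2)), (np.float64(31.4), np.float64(12.4)), (np.float64(31.0), np.float64(13.6)), (np.float64(30.7), np.float64(13.1)), (np.float64(30.3), np.float64(14.7)), (np.float64(29.9), np.float64(15.7)), (np.float64(29.5), np.float64(16.2)), (np.float64(29.1), np.float64(16.4)), (np.float64(28.8), np.float64(17.1)), (np.float64(28.3), np.float64(17.7)), (np.float64(27.1), np.float64(9.6))]
 t33.7 [ 633.3 -182.    50.4] yaw-2.918 F [-0.8  0.5 -0.1] w-0.002 ff0.0
```

Standoff 0 clicked at 17.7 N. Next is its neighbour, with fewer steps.

```bash
sed -i 's/        z-=step;/        z-=step if pk>11 else 1.2;/; s/print(L); return/print([(float(a),float(b)) for a,b in L]); return/' h.py
python3 - <<'E'
from h import *
press(48,-16,zs=41); up(42); st()
E
```

```text
48 -16 floor peak16.1 lat [-3.7 -0.2]
[(39.8, 0.2), (38.5, -0.7), (37.3, -0.1), (36.1, -0.2), (34.9, -0.2), (33.7, -0.0), (32.5, -0.5), (31.4, 0.4), (30.4, 2.3), (29.3, 4.4), (28.4, 7.3), (27.5, 8.6), (26.6, 10.7), (25.7, 12.4), (25.4, 13.3), (25.0, 13.7), (24.6, 15.2), (24.3, 15.9), (23.9, 16.1)]
 t40.1 [ 640.  -211.3   42.3] yaw-2.918 F [ 0.4 -0.4 -0.2] w-0.002 ff0.0
```

Contact came only at 31.4 mm with a steady spring rate, so both wide standoffs are home. On to the narrow end.

Run:
```python
from h import *
up(90); xy=BP+RA@np.array([-48,9]); arm.move_linear([*xy,90],300)
press(-48,9,zs=41); up(38); st()
```

```text
-48 9 MAX peak19.7 lat [-7.7 -0.2]
[(39.9, -0.2), (38.5, -0.1), (37.5, 1.3), (36.3, 3.1), (35.1, 5.4), (34.1, 7.4), (33.1, 8.4), (32.1, 10.3), (31.1, 12.5), (30.6, 12.7), (30.2, 14.0), (29.8, 15.0), (29.4, 16.2), (29.0, 16.3), (28.6, 17.5), (28.1, 18.2), (27.7, 17.8), (27.3, 19.7)]
 t47.2 [ 540.2 -208.1   38.3] yaw-2.918 F [-0.2  0.4 -0.4] w0.001 ff0.0
```

The side force was -7.7 N because the finger was shoving the board. I'll repeat with the finger yielding sideways.

```bash
sed -i "s/        pk=max(pk,fz)/        pk=max(pk,fz); xy=xy+.08*(f-f0)[:2]*(fz>3)/" h.py
python3 - <<'E'
from h import *
press(-48,10,zs=39,fmax=20.7); up(38); st()
E
```

```text
-48 10 click peak14.7 lat [0.4 0.2]
[(37.7, 0.4), (36.5, -0.5), (35.5, 2.4), (34.3, 4.6), (33.3, 5.9), (32.3, 8.3), (31.4, 10.4), (30.4, 11.6), (30.1, 12.6), (29.8, 12.8), (29.4, 14.7), (29.1, 14.5), (28.0, 5.9)]
 t51.7 [ 539.6 -207.    38.4] yaw-2.918 F [ 0.5  0.5 -0.2] w0.001 ff0.0
```

Run:
```python
from h import *
press(-48,-10,zs=37,fmax=16); up(38); st()
a,b=avg('top',2),avg('side',2)
```

```text
-48 -10 floor peak15.6 lat [-2.9  0.2]
[(35.7, -0.4), (34.5, 0.1), (33.3, -0.1), (32.1, 0.1), (31.0, 0.0), (29.9, 1.6), (28.8, 4.5), (27.8, 6.7), (26.9, 8.8), (26.0, 11.1), (25.6, 11.4), (25.3, 12.3), (25.0, 13.6), (24.6, 14.3), (24.3, 14.7), (23.9, 15.6)]
 t57.1 [ 544.2 -227.    38.2] yaw-2.918 F [-0.4 -0.7 -0.4] w0.001 ff0.0
```

Run:
```python
from h import *
up(85); xy=BP+RA@np.array([48,0]); arm.move_linear([*xy,85],350)
press(48,-14,zs=33.5,ztouch=1.8); up(85)
p=arm.state()['position']; arm.move_linear([470,-330,200],300); st()
a,b=snapshot('top'),snapshot('side')
t=lambda im,x,y:cv2.resize(im[y-36:y+36,x-48:x+48],(400,300),interpolation=cv2.INTER_CUBIC)
cv2.imwrite("pics/end.png",np.hstack([t(a,305,165),t(b,278,148)]))
```

```text
48 -14 touch peak3.5 lat [0.1 0.1]
[(32.3, -0.2), (31.0, -0.1), (30.1, 1.1), (29.1, 3.5)]
 t61.8 [ 470.4 -328.8  199.4] yaw-2.916 F [ 0.9  0.4 -1.1] w0.001 ff0.0
```

View pics/end.png

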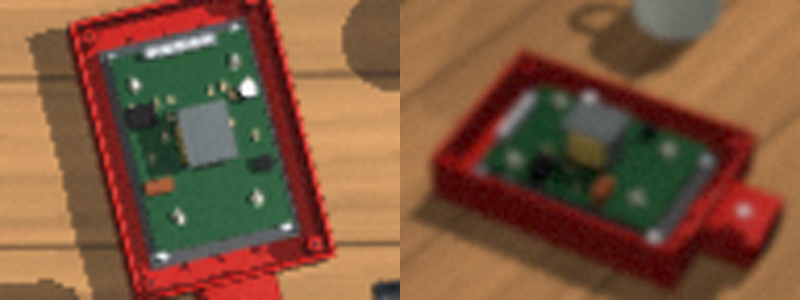

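The board sits level with all four heads standing well above it (tile px (135,84), (235,60), (179,215), (257,198)). The contact heights I touched, about 30.5 mm at both ends, match fully home.

```bash
python3 -c "
from h import *
print(arm.finish_job())"
```

```text
the job is handed in; nothing more can be done
None
```

The board is clicked home and level on all four standoffs, with peak press force 19.7 N (about 22 N with the board's weight, under the 25 N limit), and the job was handed in at about 62 s of the 72 s allowed.

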